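Clamp a reagent bottle in the handwheel vice

TASK

Stand the large reagent bottle upright on the bed of the bottle vice, between the V stop and the sprung pad, and let go of it. Then wind the handwheel clockwise by its crank knob until the pad holds the bottle in the V with its spring clearly pressed in, but do not force it on once the spring has reached its end, or the bottle will be crushed. Leave the bottle clamped, let go of the knob, and do not disturb the other things on the worktop.

Things in the scene. Friction and masses are not known exactly. Their poses are not given: they have to be found in the camera images.
- vice: Bottle vice of bare metal, fixed. Origin on the worktop; its +y runs along the bed to the V stop, z up. Dark bed plate 110 x 360 x 12 mm (y -190 to +170 mm, bed top 12 mm above the worktop). A gear housing 106 x 60 mm, top at 74 mm, stands round y = -120 mm and carries the handwheel.
- v_apex (a point): Inner corner of the V stop, on the bed (vice frame 0, 127, 12 mm); axes as the vice. The V is two upright plates at 45 degrees to either side, open towards the vice's -y, with arms ending about x = +-50 mm, y = 85 mm; its top is 82 mm above the worktop.
- bottle_place (a point): Point on top of the bed where the middle of the bottle's underside comes to be when the bottle touches both faces of the V (vice frame 0, 75, 12 mm); axes as the vice.
- jaw: Sliding jaw, an upright plate 70 x 14 x 76 mm, top 88 mm above the worktop, moved along the vice's +y by the handwheel. Origin at worktop level under the plate's middle; axes as the vice. On its front it carries a sprung pad on a stud. On the bottle 5 to 30 N is well clamped; over 40 N crushes it.
- pad_mount (a point): Middle of the jaw plate, 56 mm above the worktop, on the axis of the pad: black rubber, 42 mm across, on an adjusting stud that may be set anywhere, so its free face stands 38 to 50 mm ahead (+y) of this point; where it meets the bottle must be felt. Its spring yields from 3 N and is at its end after 10 mm, at 18 N.
- handwheel (a joint): Angle of the handwheel in rad, 0 to 9, growing clockwise seen from above; each rad moves the jaw 12 mm towards the V (75 mm a turn). It is stiff (0.35 N m of friction) and stays where it is left. The jaw has some 35 to 70 mm to go from its start, about half a turn to a whole one.
- wheel_axis (a point): Point on the handwheel's upright axis at the middle height of the crank knob (126 mm above the worktop). The wheel is a spoked ring, 122 mm across, top of rim 99 mm above the worktop.
- knob_grip (a point): Middle of the upright black crank knob on the rim, 55 mm from the wheel's axis, 126 mm above the worktop. The knob is 25 mm thick, from 101 to 143 mm above the worktop, and spins freely on its pin, so that a gripper can hold it and go round without turning.
- bottle: The large reagent bottle, plastic, 73 mm in diameter, 135 mm tall, about 0.35 kg, standing loose. Origin at the middle of its underside, z up. Its round body reaches to about 90 mm; the screw cap, 42 mm across, from 116 to 135 mm, is the place to grip it.
- beaker: Bystander: glass beaker, 80 mm across, 113 mm tall, origin under its middle.
- small_bottle: Bystander: small reagent bottle, 49 mm across, 85 mm tall, origin under its middle.
- tip_box: Bystander: pipette tip box with clear lid, 89 x 118 x 89 mm, origin under its middle.
Mind the look-alikes: they are no part of the job. What is shaped like the bottle but red is not meant.

How it is judged:
By the outcome, as a careful person would: the job done as asked, in the order asked, and still so for the second after the job is handed in, with the robot touching nothing.
It also fails if it takes over 72 s, if anything falls off the work surface, if the arm or the gripper's body presses on something with over 40 N, if the wrist force passes 120 N, or if a joint passes its speed limit or range.

ROBOT

A 6-joint arm with a two-finger parallel gripper is mounted at the origin on a cart in front of the work surface, level with it; the furniture and walls round the work are solid. World frame = base frame: x ahead of the robot, y to its left, z up, the work surface at z = 0. Lengths are in m, angles in degrees, forces in N, time in s.
With the tool pointing down it reaches from about 0.3 to 0.875 m from the base axis. Payload 6.4 kg.
Tool frame: the origin (TCP) lies at the very end of the fingers, on their centre line; the grasp point (between the pads) lies 19 mm behind it (ctrl.grasp_offset is the distance from the TCP to the grasp point, in m); z points along the fingers, y is the direction in which the jaws open and shut (so a half turn about z gives the same grasp; the last joint's range is limited). The gripper opens to 85 mm and grips with 20 to 120 N. Pads are 22 mm wide; open, the fingers measure 114 mm over their backs; the gripper's body (76 mm by 85 mm) begins 54 mm behind the grasp point. The pads swing forward as they close: fully open they stand 13 mm farther back than shut.
Start: joints at [58.482, 10.359, 92.074, -0, 77.567, -11.82], TCP at [0.194, 0.541, 0.231] pointing down, gripper open.
Joint ranges: [-171.53, 171.53], [-51.25, 118.39], [17.06, 147.69], [-65.23, 245.23], [0, 150.52], [-178.68, 178.68]. Speed limits (degrees/s): [147.25, 147.25, 172.46, 180, 180, 180].

INTERFACE

Orientations are given as a 3x3 rotation matrix whose columns are the frame's x, y, z axes.
In Python, from workcell import monitor, cams, ctrl gives the robot as it stands. The module is installed in compiled form; this text tells all that it offers.
- The arm moves only by the tool move_arm, never from a script. Its argument "steps" is a list of rows, each a list of 3 entries, a list of its own where there are three numbers: the shift along the tool's x, y, z in cm, then the turn, a rotation vector about the tool's x, y, z in rad, then the closure, from 0 (fully open) to 1 (shut). A call has 1 to 8 rows; each row is the pose to reach, as a shift and turn from the pose commanded when the call began, along the tool's axes at that moment; what a row does not reach only later rows make up. A row lasts 1/10 s, in which the tool goes at most 50 mm and 8.59 degrees, less where a joint would pass 70% of its speed; a pose out of reach is approached as far as the arm can. A call with a gripper value outside its range is refused whole. The fingers move at their own pace and stop on an object; the grip force is fixed at half the most. Time passes only in rows, so rows that repeat a pose let the fingers close. It gives the time, the measured TCP pose, the force and the opening at its end, in the units of the state.
- monitor.observe(): the state, without advancing time (a new reading comes with each control period).
- cams.capture(name): name is "scene" or "side" or "wrist"; returns a dict with "image" (384x512x3 uint8, red, green, blue), "vertical_fov" (degrees; the focal length in pixels is half the picture's height over the tangent of half this angle, whatever the lens; pixels are square), "cx", "cy" (the principal point, pixels), "k1" (the pictures are not rectified: a ray, as slopes to the right and down, at radius r is drawn at 1 + k1 r^2 times it, then the intrinsics apply), "rvec" (rotation vector, rad) and "tvec" (3), from world to camera coordinates, as OpenCV has them. Camera axes: x right, y down, z forward; pixel columns grow to the right and rows downward; lengths in m; the calibration is good to about 2 mm. A picture is of the moment at which its call begins. There is no depth.
- ctrl.hand_in(): hands the job in, once; it reports no verdict.
The state is a dict: "time_s": time; "q": joint angles; "dq": joint speeds; "joint_torque": joint torques, N m; "tool_pos": TCP position; "eef_rot": TCP orientation; "contact_force": force on the tool from outside, world axes, zero at the start; "moment": the same for the moment, N m; "gripper_width": finger opening in m.
Only numpy, scipy, OpenCV 4.12 (cv2) and the standard library are available. Lean on these libraries where they do the work, as an engineer would, in place of code of your own. Each camera call takes 0.05 s, during which the arm holds its last target. There are 200 camera calls.

## Working session

There is one attempt and no reset: what is moved stays moved. The work goes in short steps, Python scripts to look and compute and a tool call to move; the robot and the scene stay as the last step left them, time stands still between calls to the robot, and variables do not carry over. Pictures are saved under pics/ and viewed, about 8 in all and at most 12, crops included, and the job is handed in when it is done.

Besides the shell and the picture viewer there is one more tool, called after "Call:" as name([rows], argument=value, ...), one row to a line, values as JSON. move_arm: Moves the arm, as the interface text tells. Its arguments: {"type":"object","properties":{"steps":{"type":"array"}},"required":["steps"]}

```bash
mkdir -p pics
cat > h.py <<'E'
import numpy as np, cv2
from workcell import monitor, cams, ctrl
def cap(n,save=None):
    c=cams.capture(n); im=c["image"][:,:,::-1].copy()
    if save: cv2.imwrite("pics/"+save,im)
    np.savez("last_%s.npz"%n,**c); return c
def K(c):
    f=192/np.tan(np.radians(c["vertical_fov"])/2); return f
def ray(c,u,v):
    f=K(c); d=np.array([(u-c["cx"])/f,(v-c["cy"])/f]); p=d.copy()
    for _ in range(20): p=d/(1+c["k1"]*(p@p))
    R,_=cv2.Rodrigues(np.array(c["rvec"],float)); t=np.array(c["tvec"],float).ravel()
    o=-R.T@t; w=R.T@np.array([p[0],p[1],1]); return o,w
def onz(c,u,v,z):
    o,w=ray(c,u,v); return o+w*(z-o[2])/w[2]
def proj(c,P):
    R,_=cv2.Rodrigues(np.array(c["rvec"],float)); q=R@np.array(P)+np.array(c["tvec"],float).ravel()
    p=q[:2]/q[2]; p=p*(1+c["k1"]*(p@p)); return p*K(c)+[c["cx"],c["cy"]]
def load(n): return {k:(v if v.ndim else v.item()) for k,v in np.load("last_%s.npz"%n).items()}
def st():
    s=monitor.observe(); print("t",round(s["time_s"],2),"pos",np.round(s["tool_pos"],4),"F",np.round(s["contact_force"],1),"w",round(s["gripper_width"],4)); return s
E
python3 - <<'E'
from h import *
a=cap("scene"); b=cap("side"); w=cap("wrist")
im=np.hstack([a["image"],b["image"]])[:,:,::-1]
cv2.imwrite("pics/scene.png",cv2.resize(a["image"][:,:,::-1],(800,600),interpolation=cv2.INTER_CUBIC)); cv2.imwrite("pics/side.png",cv2.resize(b["image"][:,:,::-1],(800,600),interpolation=cv2.INTER_CUBIC))
cv2.imwrite("pics/wrist.png",w["image"][:,:,::-1])
s=st(); print(np.round(s["eef_rot"],3))
for c in (a,b,w): print(np.round(ray(c,256,192),3),c["k1"],c["vertical_fov"])
E
```

```text
t 0.15 pos [0.1936 0.541  0.2306] F [ 0.2 -1.1 -0.6] w 0.0852
[[-0.941  0.337 -0.001]
 [ 0.337  0.941 -0.001]
 [ 0.    -0.001 -1.   ]]
[[-0.391 -0.746  0.609]
 [ 0.696  0.576 -0.429]] -0.07524161404139987 54.944231976208165
[[ 0.018 -1.643  0.825]
 [ 0.247  0.883 -0.4  ]] -0.20832224157186788 42.73954466154199
[[ 0.118  0.568  0.373]
 [ 0.298 -0.096 -0.95 ]] -0.052484937983215005 65.89862954965315
```

View pics/scene.png

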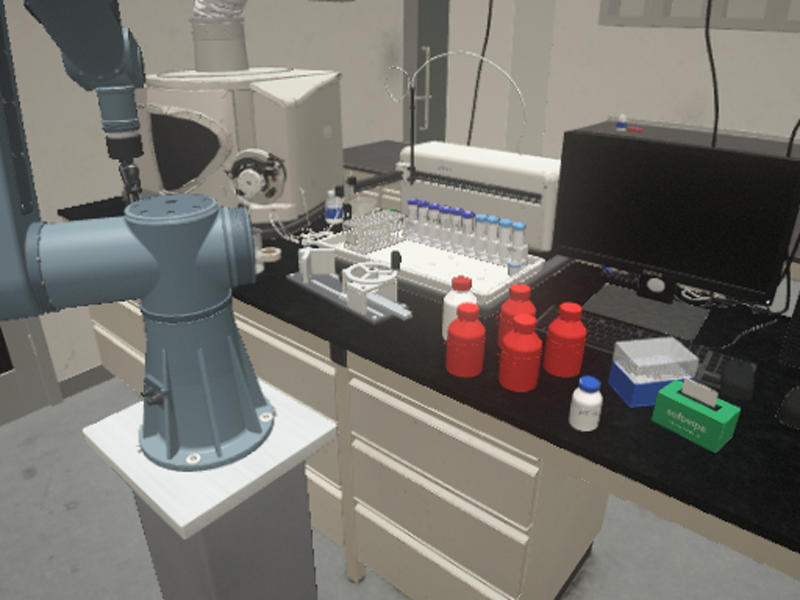

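View pics/side.png

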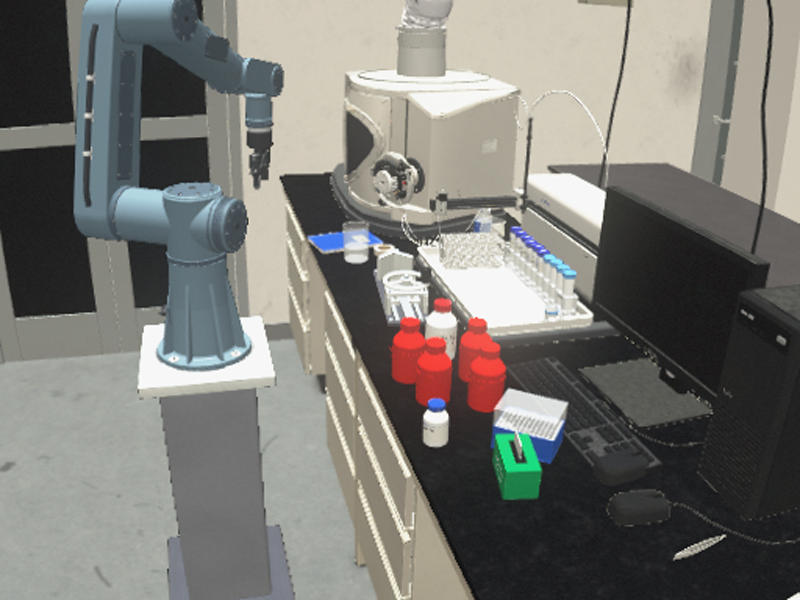

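The scene view shows the white bottle with its red cap at (460,283) and red look-alikes around it. The vice is at (350,285), with its knob at (396,260). In the side view the bottle is at (442,303) and the vice at (400,285). Next I'll enlarge both.

Run:
```python
from h import *
a=load("scene"); b=load("side")
A=a["image"][140:260,170:400,::-1]; B=b["image"][140:280,220:350,::-1]
A=cv2.resize(A,None,fx=3.4,fy=3.4,interpolation=cv2.INTER_CUBIC)
B=cv2.resize(B,None,fx=4.2,fy=4.2,interpolation=cv2.INTER_CUBIC)
cv2.imwrite("pics/a.png",A); cv2.imwrite("pics/b.png",B)
for c,n in((a,"scene"),(b,"side")):
    h=cv2.cvtColor(c["image"],cv2.COLOR_RGB2HSV); m=(((h[...,0]<6)|(h[...,0]>174))&(h[...,1]>150)&(h[...,2]>80)).astype(np.uint8)
    k,l,s,ce=cv2.connectedComponentsWithStats(m)
    print(n,[(list(s[i]),np.round(ce[i],1)) for i in range(1,k) if s[i][4]>20])
```

```text
scene [([np.int32(291), np.int32(178), np.int32(9), np.int32(4), np.int32(26)], array([295. , 179.2])), ([np.int32(318), np.int32(182), np.int32(29), np.int32(69), np.int32(1526)], array([331.8, 218.7])), ([np.int32(348), np.int32(193), np.int32(28), np.int32(49), np.int32(1015)], array([361.6, 218.6])), ([np.int32(285), np.int32(194), np.int32(26), np.int32(48), np.int32(928)], array([297.8, 219.4]))]
side [([np.int32(278), np.int32(191), np.int32(10), np.int32(6), np.int32(39)], array([282.4, 193.4])), ([np.int32(250), np.int32(203), np.int32(39), np.int32(57), np.int32(1446)], array([269.2, 231.8])), ([np.int32(300), np.int32(203), np.int32(11), np.int32(7), np.int32(50)], array([304.9, 206. ])), ([np.int32(294), np.int32(210), np.int32(30), np.int32(54), np.int32(1186)], array([307.9, 236.6]))]
```

View pics/a.png

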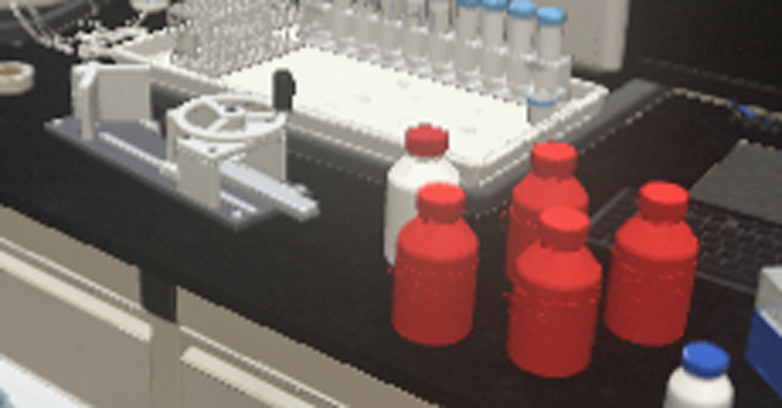

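View pics/b.png

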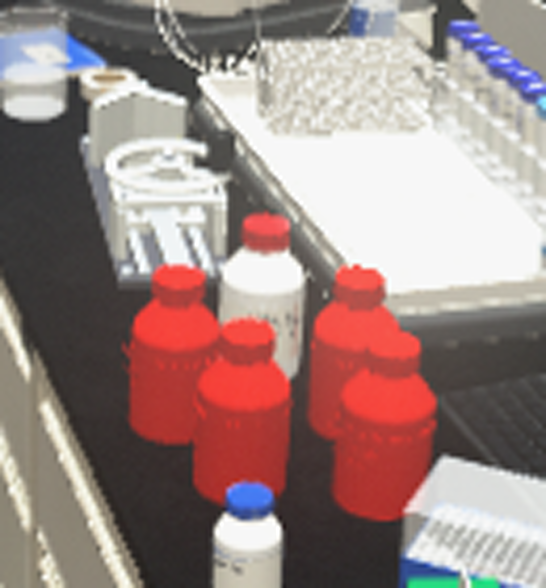

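Run:
```python
from h import *
a=load("scene"); b=load("side")
fa=lambda u,v:(a,170+u/3.4,140+v/3.4); fb=lambda u,v:(b,220+u/4.2,140+v/4.2)
for n,z,p,q in [("cap",.126,(426,142),(267,232)),("redL",.126,(441,204),(178,286)),("redM",.126,(565,229),(248,341)),("redBack",.126,(554,160),(360,285)),("redR",.126,(664,203),(393,355)),
 ("knob",.122,(284,90),(220,150)),("wheel",.097,(228,120),(163,163)),("bednear",.012,(240,226),(118,284)),("bedfar",.012,(47,125),(84,138))]:
    o,d=ray(*fa(*p)); o2,e=ray(*fb(*q)); M=np.stack([d,-e],1); s=np.linalg.lstsq(M,o2-o,rcond=None)[0]; T=(o+d*s[0]+o2+e*s[1])/2
    print(n,np.round(onz(*fa(*p),z),3),np.round(onz(*fb(*q),z),3),"tri",np.round(T,3))
```

```text
cap [ 0.533 -0.146  0.126] [ 0.536 -0.147  0.126] tri [ 0.538 -0.142  0.123]
redL [ 0.431 -0.23   0.126] [ 0.435 -0.233  0.126] tri [ 0.437 -0.227  0.123]
redM [ 0.459 -0.334  0.126] [ 0.46  -0.336  0.126] tri [ 0.462 -0.333  0.124]
redBack [ 0.575 -0.26   0.126] [ 0.578 -0.261  0.126] tri [ 0.579 -0.258  0.124]
redR [ 0.558 -0.377  0.126] [ 0.56  -0.381  0.126] tri [ 0.562 -0.375  0.123]
knob [0.556 0.051 0.122] [0.554 0.049 0.122] tri [0.554 0.049 0.122]
wheel [0.501 0.081 0.097] [0.511 0.087 0.097] tri [0.512 0.091 0.093]
bednear [0.451 0.021 0.012] [0.45  0.012 0.012] tri [0.453 0.023 0.008]
bedfar [0.496 0.377 0.012] [0.503 0.376 0.012] tri [0.507 0.391 0.005]
```

Call:
move_arm([
  [[-7, -6.6, -5], [0, 0, 0], 0],
  [[-10.5, -10, -5], [0, 0, 0], 0],
  [[-14, -13.3, -5], [0, 0, 0], 0],
  [[-17.5, -16.7, -5], [0, 0, 0], 0],
  [[-21, -20, -5], [0, 0, 0], 0],
  [[-24.5, -23.4, -5], [0, 0, 0], 0],
  [[-28, -26.7, -5], [0, 0, 0], 0],
  [[-28, -26.7, -5], [0, 0, 0], 0],
])

```text
time_s: 0.95
tool_pos: [0.3678, 0.1936, 0.2814]
eef_rot: [[-0.941, 0.337, 0.001], [0.337, 0.941, -0.0], [-0.001, 0.0, -1.0]]
contact_force: [0.2, 0.0, -0.4]
gripper_width: 0.0852
```

Run:
```python
from h import *
s=st(); R=np.array(s["eef_rot"]); print(np.round(R,3))
for n,p in (("above bottle",[.536,-.146,.28]),):
    print(n,np.round(100*R.T@(np.array(p)-s["tool_pos"]),1))
```

```text
t 0.95 pos [0.3678 0.1936 0.2814] F [ 0.2  0.  -0.4] w 0.0852
[[-0.941  0.337  0.001]
 [ 0.337  0.941 -0.   ]
 [-0.001  0.    -1.   ]]
above bottle [-27.3 -26.3   0.1]
```

Call:
move_arm([
  [[-3.5, -3.4, 0], [0, 0, 0], 0],
  [[-7, -6.7, 0], [0, 0, 0], 0],
  [[-10.5, -10.1, 0], [0, 0, 0], 0],
  [[-14, -13.5, 0], [0, 0, 0], 0],
  [[-17.5, -16.8, 0], [0, 0, 0], 0],
  [[-21, -20.2, 0], [0, 0, 0], 0],
  [[-24.5, -23.6, 0], [0, 0, 0], 0],
  [[-27.3, -26.3, 0], [0, 0, 0], 0],
])

```text
time_s: 1.75
tool_pos: [0.5363, -0.1467, 0.2809]
eef_rot: [[-0.941, 0.338, -0.0], [0.338, 0.941, -0.0], [0.0, -0.0, -1.0]]
contact_force: [-0.9, 0.8, 0.7]
gripper_width: 0.0855
```

Call:
move_arm([
  [[0, 0, 0], [0, 0, 0], 0],
  [[0, 0, 0], [0, 0, 0], 0],
])

```text
time_s: 1.95
tool_pos: [0.5355, -0.1445, 0.2804]
eef_rot: [[-0.941, 0.339, -0.002], [0.339, 0.941, 0.001], [0.002, 0.001, -1.0]]
contact_force: [-0.6, 0.1, 0.7]
gripper_width: 0.0856
```

Run:
```python
from h import *
s=st(); R=np.array(s["eef_rot"]); c=cap("wrist","w1.png")
h=cv2.cvtColor(c["image"],cv2.COLOR_RGB2HSV); m=(((h[...,0]<6)|(h[...,0]>174))&(h[...,1]>150)&(h[...,2]>60)).astype(np.uint8)
k,l,S,ce=cv2.connectedComponentsWithStats(m)
u=proj(c,[.536,-.146,.135]); print("expect",u)
for i in range(1,k):
    if S[i][4]>60:
        x,y,w,hh,_=S[i]; print(S[i],np.round(onz(c,x+w/2,y+hh/2,.130),4))
```

```text
t 1.95 pos [ 0.5355 -0.1445  0.2804] F [-0.6  0.1  0.7] w 0.0856
expect [251.40092031 180.0821218 ]
[  39   72  161  121 9866] [ 0.4472 -0.2524  0.13  ]
[ 237  157   38   41 1195] [ 0.5363 -0.1411  0.13  ]
[ 152  183   66   81 3836] [ 0.5588 -0.2307  0.13  ]
[  56  196   88   85 4592] [ 0.5435 -0.3283  0.13  ]
```

View pics/w1.png

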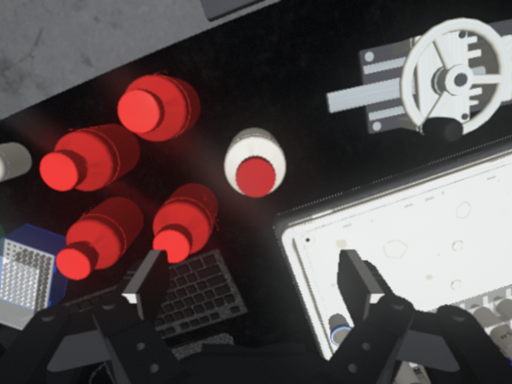

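The wrist view shows the white bottle's cap at (256,177). The wheel hub is at (457,82) and the knob at (440,129). I'll shift 3 mm and descend to grip the cap.

Call:
move_arm([
  [[0, 0.2, 3], [0, 0, 0], 0],
  [[0, 0.2, 6], [0, 0, 0], 0],
  [[0, 0.2, 9], [0, 0, 0], 0],
  [[0, 0.2, 12], [0, 0, 0], 0],
  [[0, 0.2, 14], [0, 0, 0], 0],
  [[0, 0.2, 16], [0, 0, 0], 0],
  [[0, 0.2, 17], [0, 0, 0], 0],
  [[0, 0.2, 17], [0, 0, 0], 0],
])

```text
time_s: 2.8
tool_pos: [0.5353, -0.1405, 0.1102]
eef_rot: [[-0.942, 0.336, -0.002], [0.336, 0.942, 0.001], [0.003, 0.0, -1.0]]
contact_force: [-0.7, 0.1, -0.0]
gripper_width: 0.0854
```

Call:
move_arm([
  [[0, 0, 0], [0, 0, 0], 0.3],
  [[0, 0, 0], [0, 0, 0], 1],
  [[0, 0, 0], [0, 0, 0], 1],
  [[0, 0, 0], [0, 0, 0], 1],
  [[0, 0, 0], [0, 0, 0], 1],
  [[0, 0, 0], [0, 0, 0], 1],
  [[0, 0, 0], [0, 0, 0], 1],
  [[0, 0, 0], [0, 0, 0], 1],
])

```text
time_s: 3.6
tool_pos: [0.5375, -0.1427, 0.113]
eef_rot: [[-0.941, 0.337, 0.003], [0.337, 0.941, -0.001], [-0.003, -0.0, -1.0]]
contact_force: [-0.3, 0.0, 5.8]
gripper_width: 0.0389
```

Run:
```python
from h import *
st(); c=load("wrist")
for n,u,v,z in(("hub",457,82,.105),("knobtop",438,128,.143),("wheelring",453,72,.099)): print(n,np.round(onz(c,u,v,z),4))
```

```text
t 3.6 pos [ 0.5375 -0.1427  0.113 ] F [-0.3  0.   5.8] w 0.0389
hub [0.5163 0.0881 0.105 ]
knobtop [0.5453 0.0392 0.143 ]
wheelring [0.506  0.0893 0.099 ]
```

Call:
move_arm([
  [[0, 0, -0.5], [0, 0, 0], 1],
  [[0, 0, -1], [0, 0, 0], 1],
  [[0, 0, -2], [0, 0, 0], 1],
  [[0, 0, -3], [0, 0, 0], 1],
  [[0, 0, -4], [0, 0, 0], 1],
  [[0, 0, -4], [0, 0, 0], 1],
  [[0, 0, -4], [0, 0, 0], 1],
])

```text
time_s: 4.3
tool_pos: [0.5367, -0.1422, 0.1518]
eef_rot: [[-0.941, 0.337, 0.001], [0.337, 0.941, -0.0], [-0.001, -0.0, -1.0]]
contact_force: [0.1, 0.1, -2.2]
gripper_width: 0.0387
```

Run:
```python
from h import *
st(); a=cap("scene");b=cap("side");w=cap("wrist")
A=cv2.resize(a["image"][130:250,240:380,::-1],(420,360)); B=cv2.resize(b["image"][130:250,220:346,::-1],(378,360))
cv2.imwrite("pics/lift.png",np.hstack([A,B]))
```

```text
t 4.3 pos [ 0.5367 -0.1422  0.1518] F [ 0.1  0.1 -2.2] w 0.0387
```

View pics/lift.png

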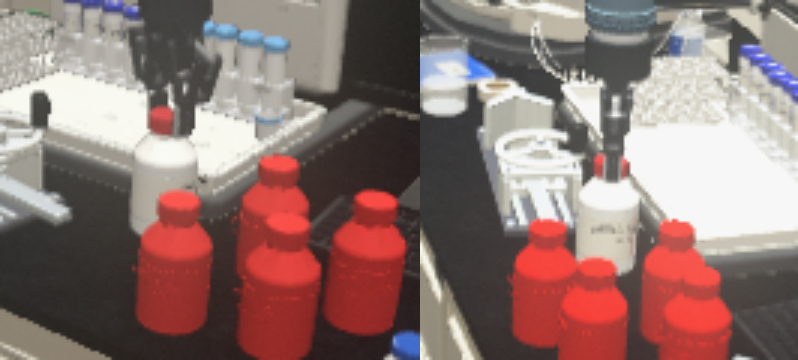

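Call:
move_arm([
  [[0, 0, -2], [0, 0, 0], 1],
  [[0, 0, -5], [0, 0, 0], 1],
  [[0, 0, -8], [0, 0, 0], 1],
  [[0, 0, -11], [0, 0, 0], 1],
  [[0.5, 1.5, -14], [0, 0, 0], 1],
  [[1.3, 3.5, -15], [0, 0, 0], 1],
  [[2.3, 6.5, -15], [0, 0, 0], 1],
  [[3.4, 9.4, -15], [0, 0, 0], 1],
])

```text
time_s: 5.25
tool_pos: [0.5361, -0.0414, 0.3014]
eef_rot: [[-0.941, 0.338, 0.0], [0.338, 0.941, 0.0], [-0.0, 0.0, -1.0]]
contact_force: [0.3, 0.1, -2.8]
gripper_width: 0.0387
```

Call:
move_arm([
  [[1.1, 3, 0], [0, 0, 0], 1],
  [[2.2, 6, 0], [0, 0, 0], 1],
  [[3.3, 9, 0], [0, 0, 0], 1],
  [[4.3, 12, 0], [0, 0, 0], 1],
  [[5.4, 15, 0], [0, 0, 0], 1],
  [[6.4, 18, 0], [0, 0, 0], 1],
  [[7, 19.5, 0], [0, 0, 0], 1],
  [[7, 19.5, 0], [0, 0, 0], 1],
])

```text
time_s: 6.05
tool_pos: [0.5354, 0.1668, 0.3007]
eef_rot: [[-0.942, 0.334, -0.001], [0.334, 0.942, 0.0], [0.001, -0.0, -1.0]]
contact_force: [-0.1, 0.2, -2.6]
gripper_width: 0.0389
```

Run:
```python
from h import *
st(); w=cap("wrist","w2.png")
cv2.imwrite("pics/w2.png",cv2.resize(w["image"][:,:,::-1],(800,600),interpolation=cv2.INTER_CUBIC))
for n,p in (("apex",[.5465,.324,.012]),("place",[.54,.272,.012]),("wheel",[.514,.08,.099])): print(n,proj(w,p)*800/512)
```

```text
t 6.05 pos [0.5354 0.1668 0.3007] F [-0.1  0.2 -2.6] w 0.0389
apex [560.00271476 193.69369375]
place [503.92928213 205.67176717]
wheel [279.22330736 271.0707955 ]
```

View pics/w2.png

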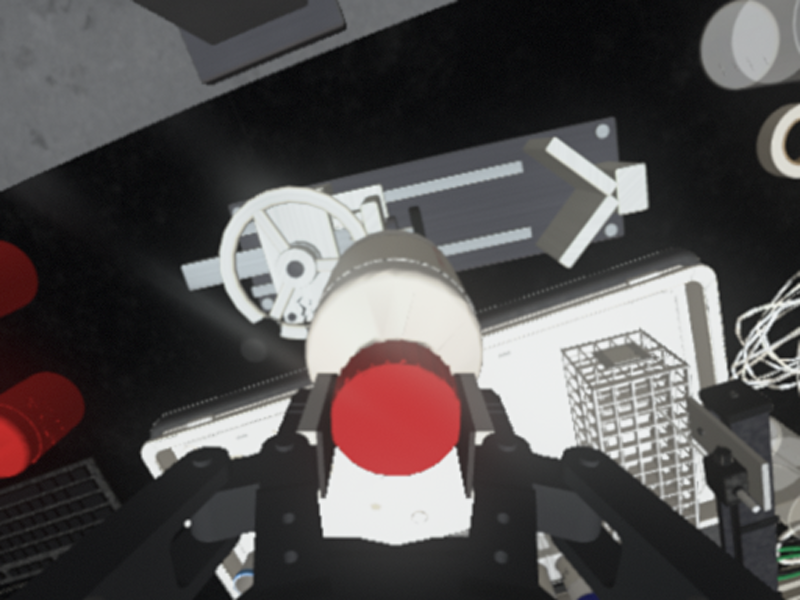

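The close view shows the V at (555–620, 140–265) with its inner corner at about (607,193). The far bed corners are at (615,118) and (624,236). The hub is at (296,268), the jaw top near (370,200), and the bottle hangs upright in the gripper.

Run:
```python
from h import *
w=load("wrist"); k=512/800
for n,u,v,z in (("c1",615,118,.012),("c2",624,236,.012),("apex",607,193,.082),("hub",296,268,.105),("ringtop c",293,256,.099),("knob?",254,347,.143),("jawcorner",385,186,.088),("bed near corner",232,206,.012),("armL",550,138,.082),("armR",571,267,.082)):
    print(n,np.round(onz(w,u*k,v*k,z),4))
```

```text
c1 [0.4982 0.3865 0.012 ]
c2 [0.6052 0.3732 0.012 ]
apex [0.5438 0.3379 0.082 ]
hub [0.5151 0.0949 0.105 ]
ringtop c [0.5067 0.0947 0.099 ]
knob? [0.5519 0.0548 0.143 ]
jawcorner [0.4821 0.1779 0.088 ]
bed near corner [0.456 0.035 0.012]
armL [0.49   0.3054 0.082 ]
armR [0.5922 0.2978 0.082 ]
```

Call:
move_arm([
  [[1, 3, 0], [0, 0, 0], 1],
  [[2, 6, 0], [0, 0, 0], 1],
  [[2.9, 9, 0], [0, 0, 0], 1],
  [[3.4, 10.9, 0], [0, 0, 0], 1],
  [[3.4, 10.9, 0], [0, 0, 0], 1],
  [[3.4, 10.9, 3], [0, 0, 0], 1],
  [[3.4, 10.9, 6], [0, 0, 0], 1],
  [[3.4, 10.9, 6], [0, 0, 0], 1],
])

```text
time_s: 6.9
tool_pos: [0.5382, 0.2763, 0.2361]
eef_rot: [[-0.941, 0.339, -0.009], [0.339, 0.941, -0.003], [0.007, -0.006, -1.0]]
contact_force: [-1.2, 0.1, -3.3]
gripper_width: 0.0387
```

Run:
```python
from h import *
s=st(); R=np.array(s["eef_rot"])
print(np.round(100*R.T@(np.array([.5396,.2812,.135])-s["tool_pos"]),2))
```

```text
t 6.9 pos [0.5382 0.2763 0.2361] F [-1.2  0.1 -3.3] w 0.0387
[-0.04  0.57 10.11]
```

Call:
move_arm([
  [[0, 0, 2], [0, 0, 0], 1],
  [[0, 0, 4], [0, 0, 0], 1],
  [[0, 0, 5.5], [0, 0, 0], 1],
  [[0, 0, 6], [0, 0, 0], 1],
  [[0, 0, 6], [0, 0, 0], 1],
  [[0, 0, 6], [0, 0, 0], 1],
  [[0, 0, 6], [0, 0, 0], 1],
])

```text
time_s: 7.6
tool_pos: [0.5415, 0.2793, 0.1827]
eef_rot: [[-0.941, 0.337, 0.002], [0.337, 0.941, 0.001], [-0.002, 0.001, -1.0]]
contact_force: [0.2, -0.1, -3.0]
gripper_width: 0.0388
```

Run:
```python
from h import *
s=st(); R=np.array(s["eef_rot"])
print(np.round(100*R.T@(np.array([.5396,.2812,.13])-s["tool_pos"]),2))
```

```text
t 7.6 pos [0.5415 0.2793 0.1827] F [ 0.2 -0.1 -3. ] w 0.0388
[0.25 0.11 5.26]
```

Call:
move_arm([
  [[0.2, 0.1, 1.5], [0, 0, 0], 1],
  [[0.2, 0.1, 3], [0, 0, 0], 1],
  [[0.2, 0.1, 4.3], [0, 0, 0], 1],
  [[0.2, 0.1, 5.0], [0, 0, 0], 1],
  [[0.2, 0.1, 5.2], [0, 0, 0], 1],
  [[0.2, 0.1, 5.2], [0, 0, 0], 1],
  [[0.2, 0.1, 5.2], [0, 0, 0], 1],
])

```text
time_s: 8.3
tool_pos: [0.5396, 0.2808, 0.1298]
eef_rot: [[-0.941, 0.337, 0.001], [0.337, 0.941, 0.0], [-0.001, 0.001, -1.0]]
contact_force: [-0.0, 0.5, -2.4]
gripper_width: 0.0386
```

Call:
move_arm([
  [[0, 0, 0.1], [0, 0, 0], 1],
  [[0, 0, 0.2], [0, 0, 0], 1],
  [[0, 0, 0.3], [0, 0, 0], 1],
  [[0, 0, 0.3], [0, 0, 0], 1],
  [[0, 0, 0.3], [0, 0, 0], 1],
])

```text
time_s: 8.8
tool_pos: [0.5392, 0.2807, 0.1263]
eef_rot: [[-0.941, 0.337, 0.0], [0.337, 0.941, -0.0], [-0.0, 0.0, -1.0]]
contact_force: [0.1, -0.4, -2.6]
gripper_width: 0.0392
```

Call:
move_arm([
  [[0, 0, 0.1], [0, 0, 0], 1],
  [[0, 0, 0.2], [0, 0, 0], 1],
  [[0, 0, 0.2], [0, 0, 0], 1],
  [[0, 0, 0.2], [0, 0, 0], 1],
])

```text
time_s: 9.2
tool_pos: [0.5396, 0.2807, 0.1251]
eef_rot: [[-0.941, 0.337, 0.001], [0.337, 0.941, 0.0], [-0.001, 0.0, -1.0]]
contact_force: [-1.3, -0.9, 4.8]
gripper_width: 0.0391
```

Call:
move_arm([
  [[0, 0, -0.1], [0, 0, 0], 1],
  [[0, 0, -0.1], [0, 0, 0], 0.4],
  [[0, 0, -0.1], [0, 0, 0], 0.2],
  [[0, 0, -0.1], [0, 0, 0], 0],
  [[0, 0, -0.1], [0, 0, 0], 0],
  [[0, 0, -0.1], [0, 0, 0], 0],
  [[0, 0, -0.1], [0, 0, 0], 0],
])

```text
time_s: 9.9
tool_pos: [0.5392, 0.2807, 0.1253]
eef_rot: [[-0.941, 0.337, 0.0], [0.337, 0.941, 0.0], [-0.0, 0.0, -1.0]]
contact_force: [0.1, -0.8, -0.3]
gripper_width: 0.0854
```

Call:
move_arm([
  [[0, 0, -1], [0, 0, 0], 0],
  [[0, 0, -3], [0, 0, 0], 0],
  [[0, 0, -6], [0, 0, 0], 0],
  [[0, 0, -9], [0, 0, 0], 0],
  [[0, 0, -12], [0, 0, 0], 0],
  [[1, -3, -15], [0, 0, 0], 0],
  [[2, -6, -15], [0, 0, 0], 0],
  [[2, -9, -15], [0, 0, 0], 0],
])

```text
time_s: 10.7
tool_pos: [0.4894, 0.2026, 0.2776]
eef_rot: [[-0.942, 0.336, 0.003], [0.336, 0.942, 0.001], [-0.003, 0.002, -1.0]]
contact_force: [0.0, -0.7, -0.7]
gripper_width: 0.0853
```

Call:
move_arm([
  [[0, -2, 0], [0, 0, 0], 0],
  [[0, -2, 0], [0, 0, 0], 0],
  [[0, -2, 0], [0, 0, 0], 0],
])

```text
time_s: 11.0
tool_pos: [0.4836, 0.184, 0.2762]
eef_rot: [[-0.941, 0.338, 0.002], [0.338, 0.941, 0.001], [-0.001, 0.001, -1.0]]
contact_force: [0.2, 0.4, 0.6]
gripper_width: 0.0855
```

Run:
```python
from h import *
st(); w=cap("wrist")
cv2.imwrite("pics/w3.png",cv2.resize(w["image"][:,:,::-1],(800,600),interpolation=cv2.INTER_CUBIC))
```

```text
t 11.0 pos [0.4836 0.184  0.2762] F [0.2 0.4 0.6] w 0.0855
```

View pics/w3.png

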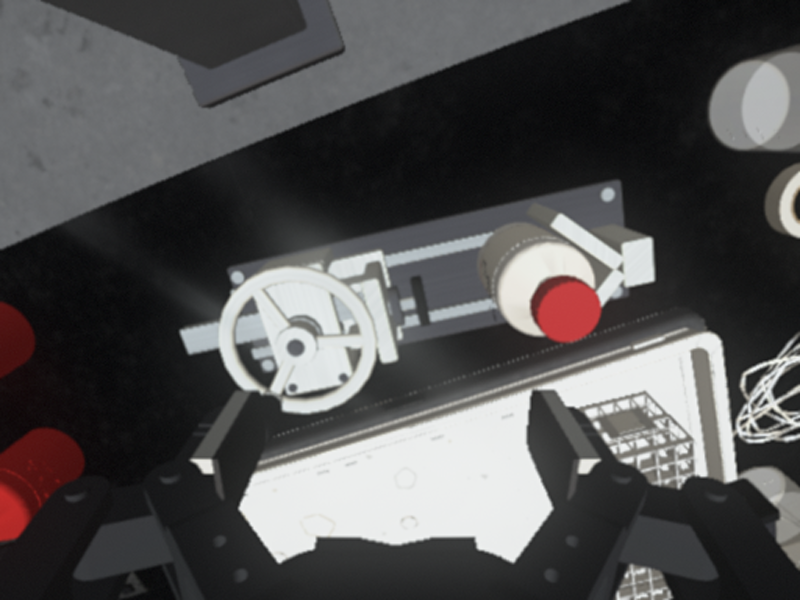

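The bottle now stands upright by the V, with its cap at (566,308). The pad is the dark strip at (412–428, 275–325), the wheel ring is centred at about (298,339), and the knob is partly hidden by the left finger near (258,398).

Run:
```python
from h import *
w=load("wrist"); k=512/800; s=st();R=np.array(s["eef_rot"])
o=np.array([.531,.2118]); X=np.array([.992,-.123]); Y=np.array([.123,.992])
for n,u,v,z in (("ring",298,339,.099),("hub",298,346,.105),("cap",566,308,.147),("padfront",425,300,.07),("padback",413,302,.07),("jawfrontR",398,358,.088),("jawfrontL",380,262,.088),("knob",255,398,.143)):
    p=onz(w,u*k,v*k,z)[:2]; print(n,np.round(p,4),"vice",np.round([(p-o)@X,(p-o)@Y],4))
a=load("scene"); b=load("side")
kn=np.array([.5535,.050]); wa=np.array([.5162,.0928]); d=kn-wa; print(d,np.linalg.norm(d),np.degrees(np.arctan2(d[1],d[0])))
t=wa+.055*d/np.linalg.norm(d); print("knob",t,np.round(100*R.T@(np.array([t[0],t[1],.2])-s["tool_pos"]),2))
```

```text
t 11.05 pos [0.4837 0.1843 0.2759] F [ 0.2 -0.4 -0.3] w 0.0856
ring [0.5113 0.0971] vice [-0.0054 -0.1162]
hub [0.5145 0.097 ] vice [-0.0022 -0.1159]
cap [0.5332 0.2803] vice [-0.0063  0.0682]
padfront [0.524  0.1952] vice [-0.0049 -0.0173]
padback [0.5224 0.1857] vice [-0.0053 -0.027 ]
jawfrontR [0.5563 0.1608] vice [ 0.0314 -0.0475]
jawfrontL [0.4791 0.1743] vice [-0.0469 -0.0436]
knob [0.527  0.0676] vice [ 0.0138 -0.1435]
[ 0.0373 -0.0428] 0.05677261663865775 -48.928001669092176
knob [0.55233538 0.05133635] [-10.94 -10.21   7.59]
```

Call:
move_arm([
  [[-2.5, -2.5, 0.5], [0, 0, 0], 0],
  [[-5, -5, 1], [0, 0, 0], 0],
  [[-8, -7.5, 2], [0, 0, 0], 0],
  [[-10.9, -10.1, 3], [0, 0, 0], 0],
  [[-10.9, -10.1, 3.6], [0, 0, 0], 0],
  [[-10.9, -10.1, 3.6], [0, 0, 0], 0],
  [[-10.9, -10.1, 3.6], [0, 0, 0], 0],
])

```text
time_s: 11.75
tool_pos: [0.5517, 0.0533, 0.2392]
eef_rot: [[-0.942, 0.336, -0.001], [0.336, 0.942, 0.001], [0.001, 0.0, -1.0]]
contact_force: [-0.5, 0.3, 0.1]
gripper_width: 0.0857
```

Run:
```python
from h import *
s=st(); w=cap("wrist"); st()
cv2.imwrite("pics/w4.png",cv2.resize(w["image"][:,:,::-1],(800,600),interpolation=cv2.INTER_CUBIC))
print(proj(w,[.552,.053,.143])*800/512, proj(w,[s["tool_pos"][0],s["tool_pos"][1],.143])*800/512)
```

```text
t 11.75 pos [0.5517 0.0533 0.2392] F [-0.5  0.3  0.1] w 0.0857
t 11.8 pos [0.5518 0.0534 0.2396] F [ 0.3  0.1 -0.4] w 0.0853
[394.51651603 304.74778789] [394.82299356 304.06558596]
```

View pics/w4.png

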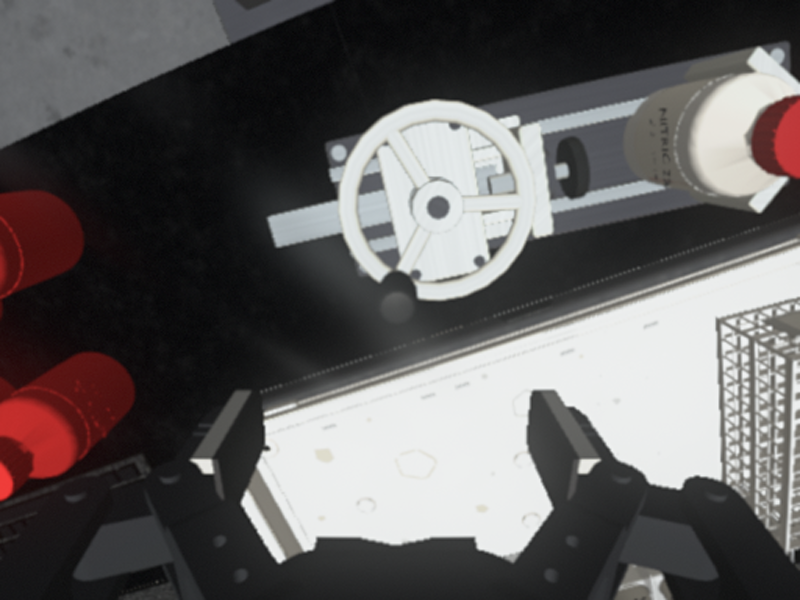

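The knob's top is centred at (398,306), close to where I expected it. The ring spans x 339–537 and y 99–301, the hub is at (438,207), and the pad is clear of the bottle.

Run:
```python
from h import *
w=load("wrist"); k=512/800; s=st();R=np.array(s["eef_rot"])
kn=onz(w,398*k,306*k,.143); r=onz(w,438*k,200*k,.096); hb=onz(w,438*k,207*k,.105)
print(kn,r,hb, np.linalg.norm((kn-hb)[:2]),np.linalg.norm((kn-r)[:2]))
print(np.round(100*R.T@(np.array([kn[0],kn[1],.108])-s["tool_pos"]),2))
for u,v,z in((582,165,.077),(628,150,.04)): print(onz(w,u*k,v*k,z))
```

```text
t 11.8 pos [0.5518 0.0534 0.2396] F [ 0.3  0.1 -0.4] w 0.0853
[0.55331729 0.05454617 0.143     ] [0.51259299 0.09513275 0.096     ] [0.51531261 0.09339696 0.105     ] 0.05434831970893465 0.05749555487213662
[-0.11  0.15 13.16]
[0.52452751 0.19017035 0.077     ]
[0.53108973 0.23761336 0.04      ]
```

Call:
move_arm([
  [[-0.1, 0.15, 3], [0, 0, 0], 0],
  [[-0.1, 0.15, 6], [0, 0, 0], 0],
  [[-0.1, 0.15, 9], [0, 0, 0], 0],
  [[-0.1, 0.15, 11], [0, 0, 0], 0],
  [[-0.1, 0.15, 12.5], [0, 0, 0], 0],
  [[-0.1, 0.15, 13], [0, 0, 0], 0],
  [[-0.1, 0.15, 13], [0, 0, 0], 0],
  [[-0.1, 0.15, 13], [0, 0, 0], 0],
])

```text
time_s: 12.6
tool_pos: [0.5542, 0.0533, 0.1106]
eef_rot: [[-0.942, 0.337, 0.002], [0.337, 0.942, -0.0], [-0.002, 0.0, -1.0]]
contact_force: [-0.3, -0.4, 0.2]
gripper_width: 0.0853
```

Call:
move_arm([
  [[0, 0, 0], [0, 0, 0], 0.5],
  [[0, 0, 0], [0, 0, 0], 0.7],
  [[0, 0, 0], [0, 0, 0], 1],
  [[0, 0, 0], [0, 0, 0], 1],
  [[0, 0, 0], [0, 0, 0], 1],
  [[0, 0, 0], [0, 0, 0], 1],
  [[0, 0, 0], [0, 0, 0], 1],
  [[0, 0, 0], [0, 0, 0], 1],
])

```text
time_s: 13.4
tool_pos: [0.5535, 0.0533, 0.1098]
eef_rot: [[-0.941, 0.337, 0.001], [0.337, 0.941, 0.0], [-0.0, 0.0, -1.0]]
contact_force: [-1.0, 0.4, 5.7]
gripper_width: 0.0232
```

```bash
cat > wind.py <<'E'
from h import *
import sys
s=st(); R=np.array(s["eef_rot"]); c=np.array([.5153,.0934]); p=s["tool_pos"][:2]; d=np.array(p)-c
print("r",np.linalg.norm(d),"th",np.degrees(np.arctan2(d[1],d[0])))
th0=np.arctan2(d[1],d[0]); P=lambda f: np.array([.055*np.cos(th0-f),.055*np.sin(th0-f),0])
for k in range(int(sys.argv[1])):
    print("phi",round(.8*k,1),[np.round(100*R.T@(P(.8*k+.1*i)-P(.8*k)),2)[:2].tolist() for i in range(1,9)])
E
python3 wind.py 7
```

```text
t 13.4 pos [0.5535 0.0533 0.1098] F [-1.   0.4  5.7] w 0.0232
r 0.05542610237080816 th -46.415831387736546
phi 0.0 [[0.27, -0.48], [0.59, -0.93], [0.95, -1.34], [1.35, -1.72], [1.79, -2.05], [2.25, -2.34], [2.75, -2.58], [3.26, -2.77]]
phi 0.8 [[0.53, -0.14], [1.08, -0.22], [1.62, -0.25], [2.17, -0.23], [2.72, -0.15], [3.25, -0.01], [3.77, 0.17], [4.26, 0.41]]
phi 1.6 [[0.47, 0.29], [0.91, 0.62], [1.31, 0.99], [1.68, 1.4], [2.0, 1.85], [2.28, 2.32], [2.5, 2.82], [2.68, 3.34]]
phi 2.4 [[0.12, 0.54], [0.19, 1.08], [0.21, 1.63], [0.16, 2.18], [0.07, 2.72], [-0.08, 3.25], [-0.28, 3.76], [-0.53, 4.25]]
phi 3.2 [[-0.3, 0.46], [-0.64, 0.89], [-1.03, 1.28], [-1.45, 1.64], [-1.9, 1.94], [-2.39, 2.21], [-2.89, 2.42], [-3.42, 2.58]]
phi 4.0 [[-0.54, 0.11], [-1.09, 0.16], [-1.64, 0.16], [-2.18, 0.1], [-2.72, -0.01], [-3.25, -0.18], [-3.75, -0.39], [-4.23, -0.66]]
phi 4.8 [[-0.45, -0.31], [-0.87, -0.67], [-1.25, -1.06], [-1.59, -1.5], [-1.89, -1.96], [-2.14, -2.45], [-2.33, -2.96], [-2.48, -3.49]]
```

Call:
move_arm([
  [[0.27, -0.48, 0], [0, 0, 0], 1],
  [[0.59, -0.93, 0], [0, 0, 0], 1],
  [[0.95, -1.34, 0], [0, 0, 0], 1],
  [[1.35, -1.72, 0], [0, 0, 0], 1],
  [[1.79, -2.05, 0], [0, 0, 0], 1],
  [[2.25, -2.34, 0], [0, 0, 0], 1],
  [[2.75, -2.58, 0], [0, 0, 0], 1],
  [[3.26, -2.77, 0], [0, 0, 0], 1],
])

```text
time_s: 14.2
tool_pos: [0.5151, 0.038, 0.1099]
eef_rot: [[-0.941, 0.337, 0.005], [0.337, 0.941, 0.0], [-0.005, 0.002, -1.0]]
contact_force: [5.9, 2.2, -2.4]
gripper_width: 0.0227
```

```bash
python3 wind.py 0
```

```text
t 14.2 pos [0.5151 0.038  0.1099] F [ 5.9  2.2 -2.4] w 0.0227
r 0.055380514052440065 th -90.23606680496148
```

Call:
move_arm([
  [[0.53, -0.14, 0], [0, 0, 0], 1],
  [[1.08, -0.22, 0], [0, 0, 0], 1],
  [[1.62, -0.25, 0], [0, 0, 0], 1],
  [[2.17, -0.23, 0], [0, 0, 0], 1],
  [[2.72, -0.15, 0], [0, 0, 0], 1],
  [[3.25, -0.01, 0], [0, 0, 0], 1],
  [[3.77, 0.17, 0], [0, 0, 0], 1],
  [[4.26, 0.41, 0], [0, 0, 0], 1],
])

```text
time_s: 15.0
tool_pos: [0.476, 0.0548, 0.1098]
eef_rot: [[-0.941, 0.337, 0.004], [0.337, 0.941, -0.003], [-0.004, -0.001, -1.0]]
contact_force: [4.2, -4.7, 0.1]
gripper_width: 0.0229
```

Call:
move_arm([
  [[0.47, 0.29, 0], [0, 0, 0], 1],
  [[0.91, 0.62, 0], [0, 0, 0], 1],
  [[1.31, 0.99, 0], [0, 0, 0], 1],
  [[1.68, 1.4, 0], [0, 0, 0], 1],
  [[2.0, 1.85, 0], [0, 0, 0], 1],
  [[2.28, 2.32, 0], [0, 0, 0], 1],
  [[2.5, 2.82, 0], [0, 0, 0], 1],
  [[2.68, 3.34, 0], [0, 0, 0], 1],
])

```text
time_s: 15.8
tool_pos: [0.4606, 0.0953, 0.1097]
eef_rot: [[-0.942, 0.337, -0.0], [0.337, 0.942, -0.003], [-0.001, -0.003, -1.0]]
contact_force: [-2.2, -6.9, 6.9]
gripper_width: 0.0233
```

```bash
python3 wind.py 0
```

```text
t 15.8 pos [0.4606 0.0953 0.1097] F [-2.2 -6.9  6.9] w 0.0233
r 0.05477792774827845 th 178.0130445440746
```

Call:
move_arm([
  [[0.12, 0.54, 0], [0, 0, 0], 1],
  [[0.19, 1.08, 0], [0, 0, 0], 1],
  [[0.21, 1.63, 0], [0, 0, 0], 1],
  [[0.16, 2.18, 0], [0, 0, 0], 1],
  [[0.07, 2.72, 0], [0, 0, 0], 1],
  [[-0.08, 3.25, 0], [0, 0, 0], 1],
  [[-0.28, 3.76, 0], [0, 0, 0], 1],
  [[-0.53, 4.25, 0], [0, 0, 0], 1],
])

```text
time_s: 16.6
tool_pos: [0.4791, 0.1343, 0.1097]
eef_rot: [[-0.942, 0.337, -0.002], [0.337, 0.942, -0.002], [0.001, -0.002, -1.0]]
contact_force: [-6.4, -3.0, 10.0]
gripper_width: 0.0233
```

```bash
python3 wind.py 0
python3 - <<'E'
from h import *
a=cap("side"); s=cap("scene")
B=cv2.resize(a["image"][130:230,210:310,::-1],(400,400),interpolation=cv2.INTER_CUBIC)
A=cv2.resize(s["image"][130:230,170:270,::-1],(400,400),interpolation=cv2.INTER_CUBIC)
cv2.imwrite("pics/mid.png",np.hstack([A,B]))
E
```

```text
t 16.6 pos [0.4791 0.1343 0.1097] F [-6.4 -3.  10. ] w 0.0233
r 0.05463166156333381 th 131.46148214094214
```

View pics/mid.png

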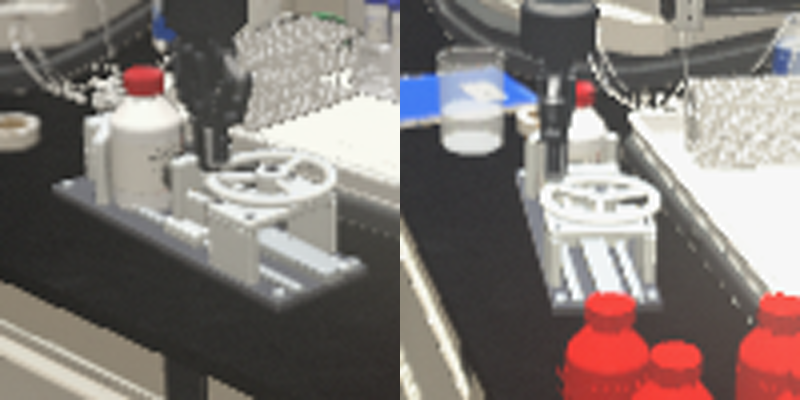

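```bash
cat > fine.py <<'E'
from h import *
import sys
s=monitor.observe(); R=np.array(s["eef_rot"]); th0=np.radians(-46.42); f0,f1=map(float,sys.argv[1:])
P=lambda f: np.array([.055*np.cos(th0-f),.055*np.sin(th0-f),0])
f=f0
while f<f1-.01:
    print(round(f,2),[np.round(100*R.T@(P(f+.05*i)-P(f)),2)[:2].tolist() for i in range(1,5)]); f+=.2
E
cat > tf.py <<'E'
from h import *
s=monitor.observe(); d=np.array(s["tool_pos"][:2])-[.5153,.0934]; th=np.arctan2(d[1],d[0]); F=np.array(s["contact_force"])
print("phi",(np.radians(-46.42)-th)%(2*np.pi),"Ft",-F[:2]@[np.sin(th),-np.cos(th)])
E
python3 fine.py 3.2 5.6
```

```text
3.2 [[-0.14, 0.23], [-0.3, 0.46], [-0.47, 0.68], [-0.64, 0.89]]
3.4 [[-0.19, 0.2], [-0.38, 0.39], [-0.59, 0.57], [-0.81, 0.74]]
3.6 [[-0.22, 0.16], [-0.46, 0.31], [-0.69, 0.45], [-0.94, 0.57]]
3.8 [[-0.25, 0.11], [-0.51, 0.21], [-0.77, 0.3], [-1.03, 0.37]]
4.0 [[-0.27, 0.06], [-0.54, 0.11], [-0.81, 0.14], [-1.09, 0.16]]
4.2 [[-0.27, 0.01], [-0.55, -0.0], [-0.82, -0.02], [-1.1, -0.06]]
4.4 [[-0.27, -0.05], [-0.54, -0.11], [-0.8, -0.19], [-1.06, -0.28]]
4.6 [[-0.26, -0.1], [-0.51, -0.22], [-0.75, -0.34], [-0.99, -0.48]]
4.8 [[-0.23, -0.15], [-0.45, -0.31], [-0.67, -0.49], [-0.87, -0.67]]
5.0 [[-0.2, -0.19], [-0.38, -0.4], [-0.56, -0.61], [-0.72, -0.83]]
5.2 [[-0.15, -0.23], [-0.29, -0.46], [-0.42, -0.71], [-0.54, -0.95]]
5.4 [[-0.1, -0.25], [-0.2, -0.51], [-0.28, -0.78], [-0.34, -1.04]]
```

Call:
move_arm([
  [[-0.14, 0.23, 0], [0, 0, 0], 1],
  [[-0.3, 0.46, 0], [0, 0, 0], 1],
  [[-0.47, 0.68, 0], [0, 0, 0], 1],
  [[-0.64, 0.89, 0], [0, 0, 0], 1],
])

```text
time_s: 17.1
tool_pos: [0.488, 0.1407, 0.1097]
eef_rot: [[-0.942, 0.337, -0.002], [0.337, 0.942, -0.001], [0.002, -0.002, -1.0]]
contact_force: [-6.0, -1.2, 10.2]
gripper_width: 0.0232
```

Call:
move_arm([
  [[-0.19, 0.2, 0], [0, 0, 0], 1],
  [[-0.38, 0.39, 0], [0, 0, 0], 1],
  [[-0.59, 0.57, 0], [0, 0, 0], 1],
  [[-0.81, 0.74, 0], [0, 0, 0], 1],
])

```text
time_s: 17.5
tool_pos: [0.4981, 0.1453, 0.1097]
eef_rot: [[-0.942, 0.337, -0.002], [0.337, 0.942, -0.001], [0.002, -0.001, -1.0]]
contact_force: [-7.3, -0.8, 10.3]
gripper_width: 0.023
```

Call:
move_arm([
  [[-0.22, 0.16, 0], [0, 0, 0], 1],
  [[-0.46, 0.31, 0], [0, 0, 0], 1],
  [[-0.69, 0.45, 0], [0, 0, 0], 1],
  [[-0.94, 0.57, 0], [0, 0, 0], 1],
])

```text
time_s: 17.9
tool_pos: [0.5088, 0.1477, 0.1097]
eef_rot: [[-0.942, 0.337, -0.002], [0.337, 0.942, -0.0], [0.002, -0.001, -1.0]]
contact_force: [-6.3, -0.5, 10.2]
gripper_width: 0.023
```

```bash
python3 tf.py
```

```text
phi 3.783760128309246 Ft 6.3535807363027335
```

Call:
move_arm([
  [[-0.25, 0.11, 0], [0, 0, 0], 1],
  [[-0.51, 0.21, 0], [0, 0, 0], 1],
  [[-0.77, 0.3, 0], [0, 0, 0], 1],
  [[-1.03, 0.37, 0], [0, 0, 0], 1],
])

```text
time_s: 18.3
tool_pos: [0.5198, 0.1479, 0.1097]
eef_rot: [[-0.942, 0.337, -0.002], [0.337, 0.942, 0.0], [0.002, -0.0, -1.0]]
contact_force: [-6.4, 1.9, 10.3]
gripper_width: 0.0227
```

```bash
python3 tf.py
```

```text
phi 3.9848848768529885 Ft 6.520121503030704
```

Call:
move_arm([
  [[-0.27, 0.06, 0], [0, 0, 0], 1],
  [[-0.54, 0.11, 0], [0, 0, 0], 1],
  [[-0.81, 0.14, 0], [0, 0, 0], 1],
  [[-1.09, 0.16, 0], [0, 0, 0], 1],
])

```text
time_s: 18.7
tool_pos: [0.5306, 0.1459, 0.1097]
eef_rot: [[-0.942, 0.337, -0.002], [0.337, 0.942, 0.001], [0.002, -0.0, -1.0]]
contact_force: [-5.7, 1.7, 9.7]
gripper_width: 0.0228
```

```bash
python3 tf.py
```

```text
phi 4.186356133628533 Ft 5.966039785225779
```

Call:
move_arm([
  [[-0.27, 0.01, 0], [0, 0, 0], 1],
  [[-0.55, 0, 0], [0, 0, 0], 1],
])

```text
time_s: 18.9
tool_pos: [0.5358, 0.1442, 0.1097]
eef_rot: [[-0.942, 0.337, -0.002], [0.337, 0.942, 0.001], [0.002, 0.0, -1.0]]
contact_force: [-6.5, 2.9, 8.4]
gripper_width: 0.023
```

```bash
python3 tf.py
```

```text
phi 4.28581123336554 Ft 7.137913037435613
```

Call:
move_arm([
  [[-0.27, -0.02, 0], [0, 0, 0], 1],
  [[-0.55, -0.06, 0], [0, 0, 0], 1],
])

```text
time_s: 19.1
tool_pos: [0.5408, 0.1419, 0.1097]
eef_rot: [[-0.942, 0.337, -0.002], [0.337, 0.942, 0.001], [0.002, 0.0, -1.0]]
contact_force: [-5.9, 4.1, 9.5]
gripper_width: 0.0232
```

```bash
python3 tf.py
```

```text
phi 4.385886108408587 Ft 7.139149432675625
```

Call:
move_arm([
  [[-0.27, -0.05, 0], [0, 0, 0], 1],
  [[-0.54, -0.11, 0], [0, 0, 0], 1],
])

```text
time_s: 19.3
tool_pos: [0.5456, 0.1391, 0.1097]
eef_rot: [[-0.942, 0.337, -0.002], [0.337, 0.942, 0.001], [0.002, 0.001, -1.0]]
contact_force: [-5.4, 4.2, 8.9]
gripper_width: 0.0229
```

```bash
python3 tf.py
```

```text
phi 4.4870353121405735 Ft 6.76438858891057
```

```bash
cat > tfa.py <<'E'
from h import *
L=[]
for i in range(8):
    cams.capture("side"); s=monitor.observe(); d=np.array(s["tool_pos"][:2])-[.5153,.0934]; th=np.arctan2(d[1],d[0]); F=np.array(s["contact_force"])
    L.append(-F[:2]@[np.sin(th),-np.cos(th)])
print("phi",(np.radians(-46.42)-th)%(2*np.pi),"Ft",np.mean(L),np.std(L),s["time_s"])
E
python3 tfa.py
```

```text
phi 4.4944251329231175 Ft 5.353762376077572 0.6910821624570684 19.7
```

Call:
move_arm([
  [[-0.26, -0.08, 0], [0, 0, 0], 1],
  [[-0.52, -0.17, 0], [0, 0, 0], 1],
])

```text
time_s: 19.9
tool_pos: [0.5499, 0.1359, 0.1097]
eef_rot: [[-0.942, 0.337, -0.001], [0.337, 0.942, 0.001], [0.002, 0.001, -1.0]]
contact_force: [-5.2, 4.4, 8.2]
gripper_width: 0.023
```

```bash
python3 tf.py; python3 tfa.py
```

```text
phi 4.585212679162806 Ft 6.756260300949183
phi 4.593323089090857 Ft 5.825803750941674 0.5602065704799952 20.3
```

Call:
move_arm([
  [[-0.26, -0.1, 0], [0, 0, 0], 1],
])

```text
time_s: 20.4
tool_pos: [0.5519, 0.1343, 0.1098]
eef_rot: [[-0.942, 0.337, -0.002], [0.337, 0.942, 0.002], [0.002, 0.001, -1.0]]
contact_force: [-5.6, 5.2, 8.5]
gripper_width: 0.0227
```

```bash
python3 tf.py
```

```text
phi 4.6325982488902255 Ft 7.6275624659860135
```

Call:
move_arm([
  [[-0.25, -0.12, 0], [0, 0, 0], 1],
])

```text
time_s: 20.5
tool_pos: [0.554, 0.1324, 0.1097]
eef_rot: [[-0.942, 0.337, -0.001], [0.337, 0.942, 0.002], [0.002, 0.001, -1.0]]
contact_force: [-4.9, 5.7, 8.3]
gripper_width: 0.0229
```

```bash
python3 tf.py
```

```text
phi 4.683839960087926 Ft 7.487132624229921
```

Call:
move_arm([
  [[-0.24, -0.12, 0], [0, 0, 0], 1],
])

```text
time_s: 20.6
tool_pos: [0.5558, 0.1304, 0.1097]
eef_rot: [[-0.942, 0.337, -0.002], [0.337, 0.942, 0.002], [0.002, 0.001, -1.0]]
contact_force: [-6.1, 6.0, 8.2]
gripper_width: 0.023
```

```bash
python3 tf.py
python3 - <<'E'
from h import *
w=cap("wrist"); s=cap("side"); c=cap("scene")
W=cv2.resize(w["image"][:,:,::-1],(440,330),interpolation=cv2.INTER_AREA)
A=cv2.resize(c["image"][140:205,175:245,::-1],(355,330),interpolation=cv2.INTER_CUBIC)
cv2.imwrite("pics/near.png",np.hstack([W,A])); print(s["image"].shape)
E
```

```text
phi 4.7326375936619725 Ft 8.530695597437585
(384, 512, 3)
```

View pics/near.png

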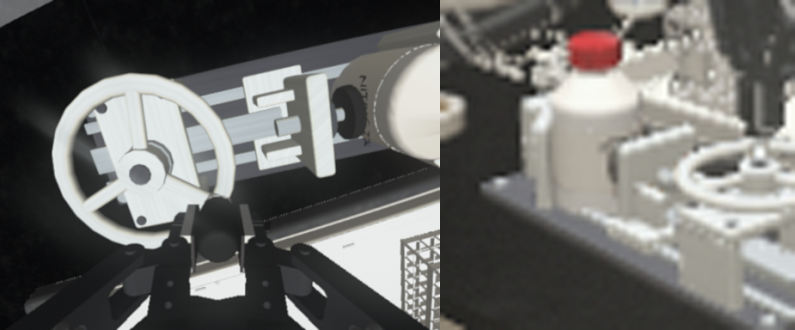

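The pad now touches the bottle, the bottle is upright in the V, and the winding force has begun to rise. I'll go on in small steps to about 5.0 rad.

Call:
move_arm([
  [[-0.24, -0.14, 0], [0, 0, 0], 1],
])

```text
time_s: 20.85
tool_pos: [0.5576, 0.1285, 0.1097]
eef_rot: [[-0.942, 0.337, -0.001], [0.337, 0.942, 0.002], [0.002, 0.001, -1.0]]
contact_force: [-5.2, 6.6, 8.2]
gripper_width: 0.0231
```

```bash
python3 tf.py
```

```text
phi 4.779760806078954 Ft 8.36754210171255
```

Call:
move_arm([
  [[-0.23, -0.15, 0], [0, 0, 0], 1],
])

```text
time_s: 20.95
tool_pos: [0.5593, 0.1263, 0.1097]
eef_rot: [[-0.942, 0.337, -0.001], [0.337, 0.942, 0.002], [0.002, 0.002, -1.0]]
contact_force: [-4.6, 5.9, 7.3]
gripper_width: 0.0229
```

```bash
python3 tf.py
```

```text
phi 4.830509039461157 Ft 7.470711862217449
```

Call:
move_arm([
  [[-0.22, -0.16, 0], [0, 0, 0], 1],
])

```text
time_s: 21.05
tool_pos: [0.5609, 0.1241, 0.1097]
eef_rot: [[-0.942, 0.337, -0.001], [0.337, 0.942, 0.002], [0.002, 0.002, -1.0]]
contact_force: [-5.2, 7.1, 8.9]
gripper_width: 0.0227
```

```bash
python3 tf.py
```

```text
phi 4.879549333623131 Ft 8.76459499104543
```

Call:
move_arm([
  [[-0.22, -0.18, 0], [0, 0, 0], 1],
])

```text
time_s: 21.15
tool_pos: [0.5624, 0.1218, 0.1097]
eef_rot: [[-0.942, 0.337, -0.001], [0.337, 0.942, 0.003], [0.002, 0.002, -1.0]]
contact_force: [-5.0, 7.0, 7.2]
gripper_width: 0.0232
```

```bash
python3 tf.py
```

```text
phi 4.929637399432746 Ft 8.554342347848438
```

Call:
move_arm([
  [[-0.2, -0.18, 0], [0, 0, 0], 1],
])

```text
time_s: 21.25
tool_pos: [0.5638, 0.1195, 0.1098]
eef_rot: [[-0.942, 0.337, -0.001], [0.337, 0.942, 0.003], [0.002, 0.002, -1.0]]
contact_force: [-5.7, 8.0, 7.4]
gripper_width: 0.0232
```

```bash
python3 tf.py
```

```text
phi 4.978998291463464 Ft 9.716491098165909
```

Call:
move_arm([
  [[-0.2, -0.19, 0], [0, 0, 0], 1],
])

```text
time_s: 21.35
tool_pos: [0.565, 0.1171, 0.1097]
eef_rot: [[-0.942, 0.337, -0.001], [0.337, 0.942, 0.003], [0.002, 0.002, -1.0]]
contact_force: [-4.7, 7.3, 8.4]
gripper_width: 0.0231
```

```bash
python3 tf.py
```

```text
phi 5.027429053682553 Ft 8.57151894117375
```

Call:
move_arm([
  [[0, 0, 0], [0, 0, 0], 0.6],
  [[0, 0, 0], [0, 0, 0], 0.3],
  [[0, 0, 0], [0, 0, 0], 0.3],
  [[0, 0, 0], [0, 0, 0], 0.3],
  [[0, 0, 0], [0, 0, 0], 0.3],
])

```text
time_s: 21.85
tool_pos: [0.5655, 0.1153, 0.1091]
eef_rot: [[-0.941, 0.337, -0.0], [0.337, 0.941, -0.0], [0.0, -0.0, -1.0]]
contact_force: [-0.5, -0.1, 0.6]
gripper_width: 0.06
```

Call:
move_arm([
  [[0, 0, -1], [0, 0, 0], 0.3],
  [[0, 0, -3], [0, 0, 0], 0.3],
  [[0, 0, -6], [0, 0, 0], 0.3],
  [[0, 0, -9], [0, 0, 0], 0.3],
  [[0, 0, -12], [0, 0, 0], 0.3],
  [[0, 0, -14], [0, 0, 0], 0.3],
  [[0, 0, -14], [0, 0, 0], 0.3],
])

```text
time_s: 22.55
tool_pos: [0.5677, 0.1155, 0.254]
eef_rot: [[-0.941, 0.337, 0.008], [0.337, 0.942, -0.0], [-0.007, 0.002, -1.0]]
contact_force: [0.5, -0.2, -0.3]
gripper_width: 0.0596
```

Run:
```python
from h import *
st(); w=cap("wrist"); s=cap("side"); c=cap("scene")
W=cv2.resize(w["image"][:,:,::-1],(440,330),interpolation=cv2.INTER_AREA)
A=cv2.resize(c["image"][140:205,175:245,::-1],(355,330),interpolation=cv2.INTER_CUBIC)
B=cv2.resize(s["image"][130:290,200:360,::-1],(265,265)); C=cv2.resize(c["image"][120:300,170:480,::-1],(530,265))
cv2.imwrite("pics/end.png",np.vstack([np.hstack([W,A]),np.hstack([B,C])]))
```

```text
t 22.55 pos [0.5677 0.1155 0.254 ] F [ 0.5 -0.2 -0.3] w 0.0596
```

View pics/end.png

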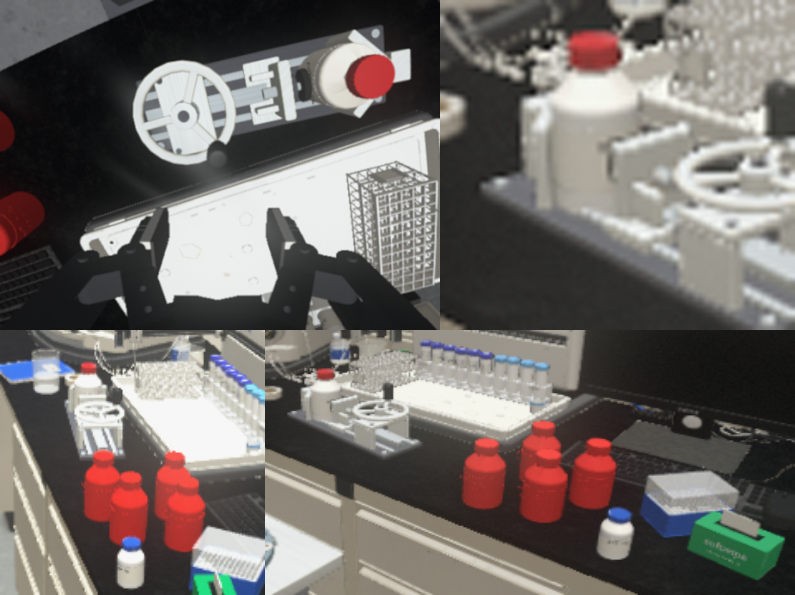

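The final view shows the bottle upright in the V with the pad against it, pressed back towards the jaw. The knob is free, the gripper is clear, and the bystanders and red bottles are where they were.

```bash
python3 -c "
from h import *
st(); print(ctrl.hand_in())"
```

```text
t 22.7 pos [0.5651 0.1154 0.2486] F [-0.  -0.1 -1.1] w 0.0599
the job is handed in; nothing more can be done
None
```

I stood the white reagent bottle on the vice bed by its cap and let go of it. Then I wound the handwheel about 5.0 rad clockwise by the knob, let go of the knob and lifted clear. The job was handed in at 22.7 s.

**Clamping force:** the tangential force at the knob rose from about 6.4 N winding freely to about 9 N. That puts the pad force at roughly 10–14 N, with the spring pressed in about 5–6 mm and short of its end. The single force readings scatter by about 0.6 N, so this is an estimate.

**Last picture:** the bottle is upright in the V with the pad against it and pressed in. The bottle did not visibly move over the last part of the winding. The red look-alikes and bystanders look undisturbed, and the tool force is about zero with the gripper clear.

**What did not agree:**
- While gripping the cap and the knob, the gauge showed an unexplained upward force of about 6–10 N. It was gone after each release.
- One wrist view put positions about 6 mm off in x, so I used another view for the knob and wheel axis.

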